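# Offer a cast rocker lever up to its drilling fixture

## Task

First swing the fixture's clamp arm right out of the way, until it lies alongside the fixture. Then pick up the cast aluminium rocker lever at its balance point and, keeping it level all the way and touching neither fixture nor clamp, hold it still about 4 cm above the locating pins, level and lined up ready to load: big hub over the thick pin, small eye over the thin pin. Finish while still holding it there in the gripper, with the clamp still swung clear, and leave the other things on the bench where they are.

Things in the scene. Friction and masses are not known exactly. Their poses are not given: they have to be found in the camera images.
- rocker: Loose cast aluminium lever, 0.35 to 0.65 kg, flat on the bench: hub ring (56 mm dia, 40 high, 28 bore) and eye ring (32 dia, 36 high, 14 bore), centres 170 mm apart, joined by a straight bar 20 wide, from 12 to 34 mm above their underside. Origin at underside level below the balance point, which is on the bar 60 mm from the hub's centre, 110 from the eye's. x along the bar to the eye, z up.
- rocker_grip (a point): The rocker's balance point, at mid-height of the bar, 23 mm above the rocker's underside. Grip the bar here across its 20 mm width (along the rocker's y).
- rocker_hub (a point): Centre of the rocker's big hub at its underside: (-60, 0, 0) mm in the rocker's frame.
- rocker_eye (a point): Centre of the rocker's small eye at its underside: (110, 0, 0) mm in the rocker's frame.
- fixture: Fixed steel drilling fixture: plate 270 (x) x 110 x 18 mm, two upright locating pins on its long centre line, tops 55 mm above the bench, and a clamp post on an ear at its +y side. Origin on the bench, 60 mm from the thick pin: where the rocker's origin belongs in plan (plate from -115 to 155 mm in x). x points from thick to thin pin, z up.
- hub_pin (a point): Top centre of the thick locating pin (22 mm diameter), for the hub: (-60, 0, 55) mm in the fixture's frame.
- eye_pin (a point): Top centre of the thin locating pin (10 mm diameter), for the eye: (110, 0, 55) mm in the fixture's frame.
- clamp (a joint): Angle of the swing clamp arm about its upright post, rad. 0: arm along the fixture's -y, across the nest; grows anticlockwise seen from above; 1.57: arm along the fixture's +x, alongside the fixture, clear; stop at 1.75. Starts between 0 and 0.35, turns with light friction (about 1.5 N at the knob), stays where left.
- clamp_pivot (a point): Axis of the clamp's post, at the arm's underside: (30, 75, 60) mm in the fixture's frame. The post is 22 mm in diameter; the arm is a bar 86 mm long, 20 mm wide and 14 mm thick (60 to 74 mm above the bench).
- clamp_knob (a point): Grip point on the clamp arm's upright black round knob (18 mm diameter, 46 mm tall, standing on the arm from 74 to 120 mm above the bench): on the knob's axis 104 mm above the bench, 75 mm from the pivot axis.
- link: Bystander, leave: flat straight steel link with two equal round ends, 154 mm long, 14 mm high, loose.
- block: Bystander, leave: drilled steel setup block 76 x 51 x 25 mm, loose.
- collar: Bystander, leave: steel slug 36 mm in diameter, 22 mm high, loose.
- wrench: Bystander, leave: wrench 170 mm long lying on the bench.
- brush: Bystander, leave: bench brush lying on the bench.
- oiler: Bystander, leave: white bottle 56 mm in diameter, 140 mm high, loose, standing.
- bolt_cup: Bystander, leave: steel cup 80 mm across, 60 mm high, loose, standing.
There are look-alikes about, which are no part of the job. Of the things that look like the rocker, the middle-sized one is meant.

How it is judged (in metres and radians):
On the way, in this order (a step that is already met when the one before it is completed fails the run):
1. the clamp arm is swung clear (at least 1.3 rad) (value of joint clamp above 1.3 rad), for 0.2 s.
2. the rocker is lifted 3 cm clear of the bench, level, gripped at its balance point (x of the grasp point in the frame of rocker between -0.025 and 0.025 m and contact force between the fingers and rocker above 1 N and angle between rocker's own z axis and vertical below 0.09 rad and height (world z) of rocker above 0.03 m), for 0.2 s.
At the end, for the whole second after the job is handed in: The rocker is held still in the gripper, gripped within 25 mm of its balance point along the bar, level within 0.09 rad, its underside 20 to 65 mm above the pin tops, hub and eye centres each within 12 mm of their pins in plan, touching neither fixture nor clamp; the clamp stands at 1.3 rad or more (x of the grasp point in the frame of rocker between -0.025 and 0.025 m and contact force between the fingers and rocker above 1 N and angle between rocker's own z axis and vertical below 0.09 rad and horizontal distance between rocker_hub and hub_pin below 0.012 m and horizontal distance between rocker_eye and eye_pin below 0.012 m and z of rocker in the frame of hub_pin between 0.02 and 0.065 m and linear speed of rocker below 0.02 m/s and angular speed of rocker below 0.15 rad/s and contact force between rocker and fixture below 0.2 N and value of joint clamp above 1.3 rad); the arm keeps its last pose, push and grip.
It fails at once if the rocker is tipped more than 0.3 rad (angle between rocker's own z axis and vertical above 0.3 rad).
It fails at once if the rocker is knocked against the fixture or its clamp (contact force between rocker and fixture above 1 N).
It fails at once if a bystander is pushed more than 30 mm (distance of any of link, block, collar, wrench, brush, oiler, bolt_cup from where it was at the start of the episode above 0.03 m).
It also fails if it takes over 58 s, if anything falls off the work surface, if the arm or the gripper's body presses on something with over 40 N, if the wrist force passes 120 N, or if a joint passes its speed limit or range.

## Robot

A 7-joint arm with a two-finger parallel gripper is mounted at the origin on the work surface. World frame = base frame: x ahead of the robot, y to its left, z up, the work surface at z = 0. Lengths are in mm, angles in rad, forces in N, time in s.
With the tool pointing down it reaches from about 400 to 900 mm from the base axis. Payload 5.6 kg.
Tool frame: the origin (TCP) lies on the centre line of the jaws, within the pads' length; the fingertips stand ahead of it and the grasp point (between the pads) is the TCP (r.tip_extent is the z of the fingertips in the tool frame, in mm); z points along the fingers, y is the line along which they close (so a half turn about z gives the same grasp; the last joint's range is limited). The gripper opens to 92 mm and grips with 3 to 60 N. Pads are 20 mm wide; open, the fingers measure 128 mm over their backs; the gripper's body (75 mm by 189 mm) begins 69 mm behind the grasp point.
Start: joints at [-1.191, 0.468, -0.012, 1.603, 0.006, 1.071, -0.056], TCP at [266.745, 592.753, 233.592] pointing down, gripper open.
Joint ranges: [-2.53, 2.53], [-0.31, 2.02], [-1.57, 1.55], [0.28, 2.44], [-1.29, 4.43], [0.15, 1.84], [-2.92, 2.92]. Speed limits (rad/s): [2.57, 2.57, 3.14, 3.14, 3.14, 3.14, 3.14].

## Interface

Orientations are given as a unit quaternion [x, y, z, w].
In Python, from station import r gives the robot as it stands.
- The arm moves only by the tool apply_moves, never from a script. Its argument "rows" is a list of rows, each a list of 2 entries, a list of its own where there are three numbers: the shift along the tool's x, y, z each as a share of 0.2 m, from -1 to 1, then the turn about the tool's z as a share of pi rad, from -1 to 1. A call has 1 to 10 rows; each row is the pose to reach, as a shift and turn from the pose commanded when the call began, along the tool's axes at that moment, turning the shorter way round; what a row does not reach only later rows make up. A row lasts 1/12 s, in which the tool goes at most 41.7 mm and 7.16 degrees, less where a joint would pass 70% of its speed; a pose out of reach is approached as far as the arm can. A call with a number of a shift or a turn outside -1 to 1 is refused whole. A call with a gripper value outside its range is refused whole. "hand" is the closure, from -1 (fully open) to 1 (shut), set as the call begins (left out, the last holds). The fingers move at their own pace and stop on an object; "newtons" is the grip in N (left out, the last holds). Time passes only in rows, so rows that repeat a pose let the fingers close. It gives the time, the measured TCP pose, the force, the opening and the grip force at its end, in the units of the state.
- r.read_state(): the state, without advancing time (a new reading comes with each control period).
- r.capture(name): name is "scene" or "top" or "wrist"; returns the picture (384x512x3 uint8, red, green, blue); there is no depth.
- r.camera_info(name): a dict with "fx", "fy", "cx", "cy" (pixels), "k1" (the pictures are not rectified: a ray, as slopes to the right and down, at radius r is drawn at 1 + k1 r^2 times it, then the intrinsics apply), "pose" (4x4, takes a point from camera to world coordinates); the wrist camera has in their place "T_tool_cam" (4x4, takes a point from camera to tool coordinates, whose origin is the TCP and whose axes are the flange's). Camera axes: x right, y up, looking along -z (the intrinsics and any distortion apply to the point x, -y, -z); pixel columns grow to the right and rows downward; lengths in mm; the calibration is good to about 2 mm. A picture is of the moment at which its call begins: read the wrist's pose just before it. camera_info takes no time and is no camera call.
- r.hand_in(): hands the job in; it is judged then, once.
Trained networks look in the newest picture that a camera, given by its name, has taken for a name from the list of things; names that differ only in an ending like _2 or _b are one class to them, and where a whole thing is asked for, a point or a joint stands for the part that bears it (a point fixed in the world has none). Each returns a list of dicts, best first, with "conf" (0 to 1); they miss things now and then, are a little off and sometimes report something else, mostly with a low value. They report only what shows in the picture. A call takes as long as a camera call. They do not tell look-alikes from the thing itself.
- r.find_in(camera, query): "position" ([column, row] in pixels, amid what is visible of it).
The state is a dict: "time_s": time; "joint_pos": joint angles; "dq": joint speeds; "joint_efforts": joint torques, N m; "position": TCP position; "eef_rot": TCP orientation; "wrist_force": force on the tool from outside, world axes, zero at the start; "torque": the same for the moment, N m; "width": finger opening in mm; "grip_force": force on a finger pad.
Only numpy, scipy, OpenCV 4.12 (cv2) and the standard library are available. Lean on these libraries where they do the work, as an engineer would, in place of code of your own. Each camera call takes 0.05 s, during which the arm holds its last target. There are 200 camera calls.

## Working session

There is one attempt and no reset: what is moved stays moved. The work goes in short steps, Python scripts to look and compute and a tool call to move; the robot and the scene stay as the last step left them, time stands still between calls to the robot, and variables do not carry over. Pictures are saved under pics/ and viewed, at most 10 in all, crops included, and the job is handed in when it is done.

Besides the shell and the picture viewer there is one more tool, called after ">>>" in YAML: its name, and indented under it one key for each argument. apply_moves: Moves the arm, as the interface text tells. Shift numbers are shares of 0.2 m and turn numbers shares of pi rad, none past 1 either way. Its arguments: {"type":"object","properties":{"rows":{"type":"array"},"hand":{"type":"number"},"newtons":{"type":"number"}},"required":["rows"]}

```bash
mkdir -p pics; ls; cat > h.py <<'E'
import numpy as np, cv2
from station import r
from scipy.spatial.transform import Rotation as R
def cam(n):
    c=r.camera_info(n)
    if 'pose' in c: return c,np.array(c['pose'])
    s=r.read_state(); T=np.eye(4); T[:3,:3]=R.from_quat(s['eef_rot']).as_matrix(); T[:3,3]=s['position']
    return c,T@np.array(c['T_tool_cam'])
def ray(c,T,p):
    d=np.array([(p[0]-c['cx'])/c['fx'],(p[1]-c['cy'])/c['fy']]); u=d.copy()
    for _ in range(20): u=d/(1+c['k1']*(u@u))
    v=T[:3,:3]@np.array([u[0],-u[1],-1]); return T[:3,3],v
def atz(c,T,p,z):
    o,v=ray(c,T,p); return o+v*(z-o[2])/v[2]
def proj(c,T,P):
    q=np.linalg.inv(T)@np.append(P,1); u=np.array([q[0],-q[1]])/-q[2]; u=u*(1+c['k1']*(u@u))
    return np.array([u[0]*c['fx']+c['cx'],u[1]*c['fy']+c['cy']])
def tri(obs):
    A=np.zeros((3,3));b=np.zeros(3)
    for c,T,p in obs:
        o,v=ray(c,T,p);v=v/np.linalg.norm(v);M=np.eye(3)-np.outer(v,v);A+=M;b+=M@o
    return np.linalg.solve(A,b)
def snap(n,f):
    k=cam(n); im=r.capture(n); cv2.imwrite(f,im[:,:,::-1]); return k,im
E
python3 - <<'E'
from h import *
ks={}
ims=[]
for n in ('scene','top'):
    k,im=snap(n,f'pics/{n}0.png'); ims.append(im); ks[n]=k
    print(n,k[0]['fx'],k[0]['k1'],k[1][:3,3].round())
    for q in ('rocker','rocker_hub','rocker_eye','rocker_grip','fixture','hub_pin','eye_pin','clamp','clamp_pivot','clamp_knob','link','oiler','bolt_cup'):
        print(q,[(np.round(d['position']).tolist(),round(d['conf'],2),atz(*k,d['position'],30)[:2].round().tolist()) for d in r.find_in(n,q)][:4])
print(r.read_state()['eef_rot'],r.tip_extent)
for n,im in zip(('scene','top'),ims): cv2.imwrite(f'pics/{n}0b.png',cv2.resize(im,(800,600),interpolation=cv2.INTER_CUBIC)[:,:,::-1])
E
```

```text
pics
scene 428.28346570710323 -0.044823288286112296 [910. 766. 943.]
rocker [([422.0, 264.0], 0.63, [233.0, 364.0]), ([239.0, 189.0], 0.6, [534.0, -126.0]), ([270.0, 155.0], 0.57, [371.0, -224.0])]
rocker_hub [([243.0, 191.0], 0.92, [526.0, -110.0]), ([424.0, 261.0], 0.78, [223.0, 356.0]), ([305.0, 354.0], 0.71, [633.0, 426.0]), ([266.0, 158.0], 0.6, [387.0, -217.0])]
rocker_eye [([239.0, 187.0], 0.94, [529.0, -131.0]), ([422.0, 266.0], 0.83, [240.0, 367.0]), ([272.0, 159.0], 0.81, [373.0, -203.0])]
rocker_grip [([241.0, 188.0], 0.95, [525.0, -124.0]), ([425.0, 266.0], 0.75, [232.0, 371.0]), ([270.0, 153.0], 0.6, [364.0, -233.0])]
fixture [([292.0, 258.0], 0.65, [524.0, 185.0])]
hub_pin [([295.0, 260.0], 0.9, [520.0, 191.0])]
eye_pin [([292.0, 264.0], 0.97, [533.0, 202.0]), ([190.0, 273.0], 0.45, [781.0, 102.0])]
clamp [([291.0, 253.0], 0.73, [519.0, 168.0]), ([251.0, 120.0], 0.38, [333.0, -439.0])]
clamp_pivot [([293.0, 263.0], 0.65, [529.0, 199.0])]
clamp_knob [([294.0, 255.0], 0.62, [515.0, 178.0])]
link [([190.0, 273.0], 0.65, [782.0, 102.0])]
oiler [([231.0, 136.0], 0.87, [440.0
[... 667 characters left out ...]
.0], 0.96, [223.0, 368.0]), ([283.0, 183.0], 0.87, [533.0, -149.0]), ([305.0, 226.0], 0.68, [375.0, -232.0])]
fixture [([196.0, 185.0], 0.68, [516.0, 174.0])]
hub_pin [([198.0, 184.0], 0.71, [521.0, 165.0])]
eye_pin [([195.0, 188.0], 0.82, [503.0, 175.0])]
clamp [([184.0, 182.0], 0.68, [527.0, 219.0])]
clamp_pivot [([194.0, 185.0], 0.77, [517.0, 180.0]), ([343.0, 202.0], 0.26, [464.0, -373.0])]
clamp_knob [([185.0, 182.0], 0.62, [527.0, 216.0]), ([137.0, 160.0], 0.32, [609.0, 400.0])]
link [([221.0, 123.0], 0.56, [759.0, 89.0])]
oiler [([342.0, 203.0], 0.84, [461.0, -368.0])]
bolt_cup [([364.0, 239.0], 0.75, [331.0, -450.0])]
[2.09847839e-01 9.77734056e-01 1.66844226e-05 1.37336140e-05] 19.0
```

```bash
python3 - <<'E'
import cv2
a=cv2.imread('pics/scene0.png')[110:320,150:450]; b=cv2.imread('pics/top0.png')[110:310,110:380]
cv2.imwrite('pics/s1.png',cv2.resize(a,(800,560),interpolation=cv2.INTER_CUBIC)); cv2.imwrite('pics/t1.png',cv2.resize(b,(800,593),interpolation=cv2.INTER_CUBIC))
E
```

```text
(no output)
```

View pics/s1.png

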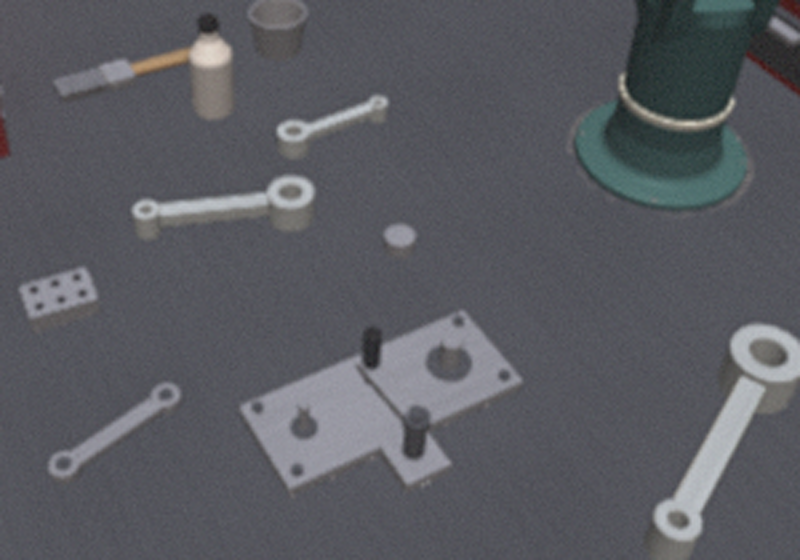

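View pics/t1.png

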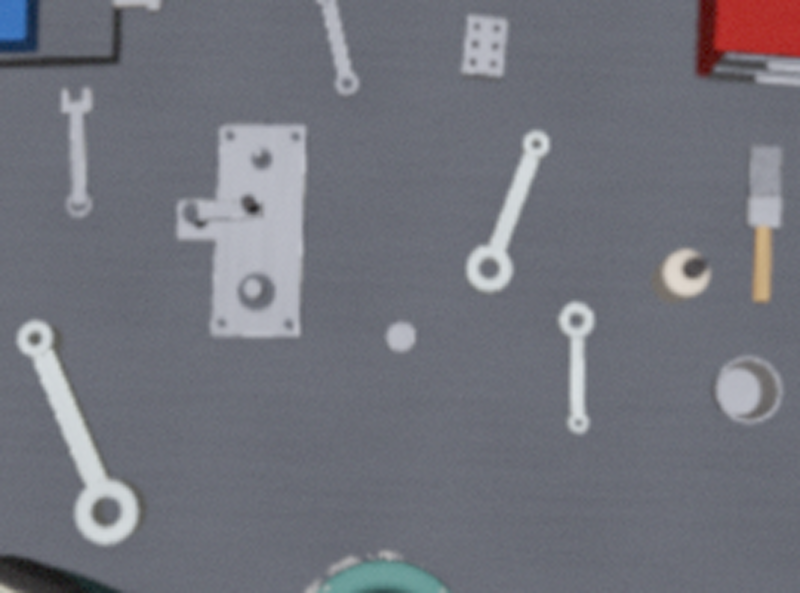

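The wide views show three white levers. The middle-sized one has its hub at top-crop (489,268) and eye at (536,143). The fixture has its thick pin at (256,288), its thin pin at (261,157), the knob at (251,205) and the post at (195,213).

```bash
python3 - <<'E'
from h import *
S=cam('scene');T=cam('top')
d={'hub':((291,189),(489,268),40),'eye':((147,209),(536,143),36),'hpin':((451,340),(255,288),55),'epin':((303,407),(261,156),55),'knobtop':((372,331),(251,205),120),'post':((417,413),(195,213),74)}
for n,(s,t,z) in d.items():
    s=np.array(s)/2.667+[150,110];t=np.array(t)/2.964+[110,110]
    print(n,tri([(*S,s),(*T,t)]).round(),atz(*S,s,z)[:2].round(),atz(*T,t,z)[:2].round())
st=r.read_state();print(st['time_s'],R.from_quat(st['eef_rot']).as_matrix().round(3))
print(np.round(r.camera_info('wrist')['T_tool_cam'],2), r.camera_info('wrist')['fx'])
E
```

```text
hub [ 465. -121.   36.] [ 466. -117.] [ 464. -121.]
eye [ 626. -178.   29.] [ 627. -170.] [ 625. -178.]
hpin [431. 168.  46.] [435. 174.] [431. 166.]
epin [600. 168.  39.] [606. 178.] [596. 166.]
knobtop [524. 166. 110.] [530. 173.] [522. 165.]
post [519. 242.  67.] [522. 247.] [519. 240.]
1.4 [[-0.912  0.41   0.   ]
 [ 0.41   0.912  0.   ]
 [-0.     0.    -1.   ]]
[[  -0.      0.96    0.29   80.81]
 [   1.      0.     -0.      0.57]
 [  -0.      0.29   -0.96 -151.26]
 [   0.      0.      0.      1.  ]] 315.5867376195695
```

>>> apply_moves:
  rows:
    - [[-0.5, -0.35, -0.1], -0.067]
    - [[-1, -0.7, -0.2], -0.134]
    - [[-1, -0.7, -0.2], -0.134]
    - [[-1, -0.7, -0.2], -0.134]
    - [[-1, -0.7, -0.2], -0.134]
    - [[-1, -0.7, -0.2], -0.134]
    - [[-1, -0.7, -0.2], -0.134]
    - [[-1, -0.7, -0.2], -0.134]
  hand: -1

```text
time_s: 2.07
position: [393.5, 381.1, 274.5]
eef_rot: [0.004, 1.0, 0.0, 0.001]
wrist_force: [-1.3, 0.8, 0.1]
width: 91.9
grip_force: 0.0
```

>>> apply_moves:
  rows:
    - [[-0.2, -0.2, 0], 0]
    - [[-0.5, -0.9, -0.1], 0]
    - [[-0.5, -0.9, -0.1], 0]
    - [[-0.5, -0.9, -0.1], 0]
    - [[-0.5, -0.9, -0.1], 0]
    - [[-0.5, -0.9, -0.1], 0]
    - [[-0.5, -0.9, -0.1], 0]
    - [[-0.5, -0.9, -0.1], 0]

```text
time_s: 2.73
position: [490.6, 204.7, 293.3]
eef_rot: [-0.0, 1.0, 0.0, -0.0]
wrist_force: [-0.6, 0.6, 0.5]
width: 91.8
grip_force: 0.0
```

```bash
python3 - <<'E'
from h import *
k,im=snap('wrist','pics/w1.png'); np.savez('w1.npz',T=k[1])
for q in ('hub_pin','eye_pin','clamp_pivot','clamp_knob'):
    print(q,[(np.round(d['position']).tolist(),round(d['conf'],2)) for d in r.find_in('wrist',q)][:3])
cv2.imwrite('pics/w1b.png',cv2.resize(im,(800,600),interpolation=cv2.INTER_CUBIC)[:,:,::-1])
print(r.read_state()['position'])
for P in ((524,166,120),(431,168,55),(600,168,55)): print(proj(*k,P).round()*1.5625)
E
```

```text
hub_pin [([236.0, 164.0], 0.92)]
eye_pin [([234.0, 166.0], 0.9)]
clamp_pivot [([238.0, 166.0], 0.84)]
clamp_knob [([258.0, 191.0], 0.61), ([12.0, 170.0], 0.2)]
[490.63698031 204.39906893 293.2919277 ]
[343.75   320.3125]
[351.5625 178.125 ]
[357.8125 378.125 ]
```

View pics/w1b.png

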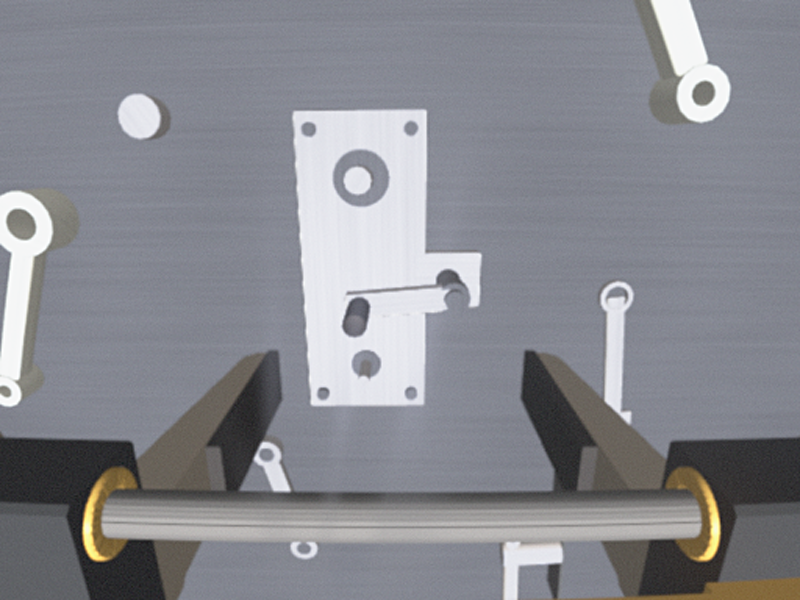

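The close view puts the thick pin top at (357,180), the thin pin top at (364,377), the knob top at (355,324) and the post top at (457,297). This image is scaled by 1.5625.

```bash
python3 - <<'E'
from h import *
S=cam('scene');T=cam('top');W=(r.camera_info('wrist'),np.load('w1.npz')['T'])
d={'hpin':((451,340),(255,288),(357,180),55),'epin':((303,407),(261,156),(364,377),55),'knobtop':((372,331),(251,205),(355,324),120),'post':((417,413),(195,213),(457,297),80)}
for n,(s,t,w,z) in d.items():
    s=np.array(s)/2.667+[150,110];t=np.array(t)/2.964+[110,110];w=np.array(w)/1.5625
    print(n,tri([(*S,s),(*T,t),(*W,w)]).round(),tri([(*S,s),(*W,w)]).round(),atz(*W,w,z)[:2].round(1))
for p in ((308,129),(411,128),(323,393),(411,393)): print(atz(*W,np.array(p)/1.5625,18)[:2].round(1))
E
```

```text
hpin [432. 169.  47.] [433. 171.  50.] [432.4 171.9]
epin [602. 170.  43.] [603. 173.  47.] [599.3 173.8]
knobtop [526. 169. 113.] [528. 173. 118.] [527.  173.6]
post [521. 245.  71.] [522. 249.  76.] [519.3 249.1]
[393.  129.2]
[392.5 214.3]
[634.3 131. ]
[634.2 215.7]
```

>>> apply_moves:
  rows:
    - [[-0.18, -0.155, 0.2], 0]
    - [[-0.18, -0.155, 0.4], 0]
    - [[-0.18, -0.155, 0.4], 0]
    - [[-0.18, -0.155, 0.5], 0]
    - [[-0.18, -0.155, 0.5], 0]
  hand: 0
  newtons: 15

```text
time_s: 3.4
position: [524.9, 171.4, 189.7]
eef_rot: [0.001, 1.0, -0.001, -0.003]
wrist_force: [-1.0, -0.1, -0.3]
width: 60.4
grip_force: 0.0
```

```bash
python3 - <<'E'
from h import *
s=r.read_state(); print(s['time_s'],s['position'],s['width'],s['joint_pos'])
k,im=snap('wrist','pics/w2.png'); np.savez('w2.npz',T=k[1])
cv2.imwrite('pics/w2b.png',cv2.resize(im,(800,600),interpolation=cv2.INTER_CUBIC)[:,:,::-1])
E
```

```text
3.4 [524.90406556 171.37854348 189.71007083] 60.445011741588694 [-0.4727339   0.35650113  0.1187456   1.88747208 -0.05222529  0.90780556
  1.24054664]
```

View pics/w2b.png

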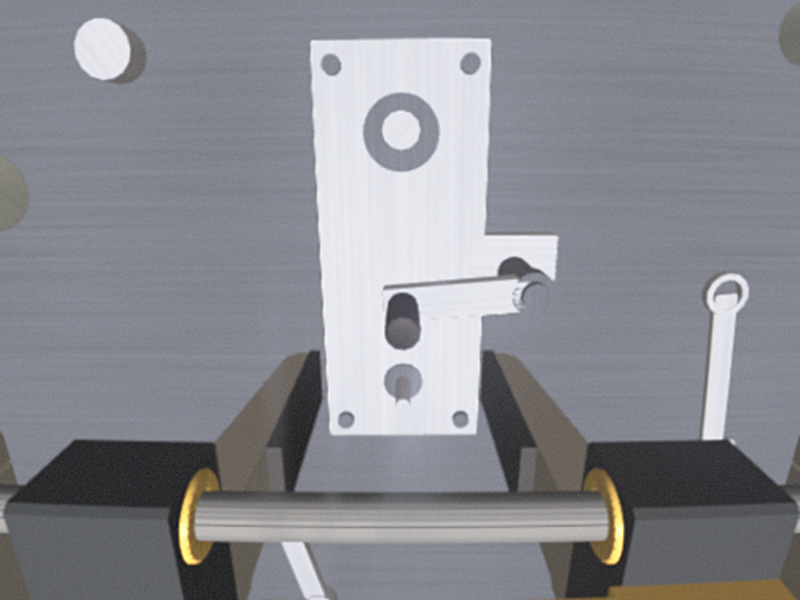

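The knob top is at (402,334), centred between the jaws. The thick pin top is at (401,131), the thin pin top at (403,399) and the post top at (536,293).

```bash
python3 - <<'E'
from h import *
W=(r.camera_info('wrist'),np.load('w2.npz')['T']);V=(r.camera_info('wrist'),np.load('w1.npz')['T'])
for n,w,v,z in (('h',(401,131),(357,180),55),('e',(403,399),(364,377),55),('k',(402,334),(355,324),120),('post',(536,293),(457,297),80)):
    w=np.array(w)/1.5625;v=np.array(v)/1.5625; print(n,atz(*W,w,z)[:2].round(1),tri([(*W,w),(*V,v)]).round(1))
for p in ((331,64),(471,63),(346,419),(460,419)): print(atz(*W,np.array(p)/1.5625,18)[:2].round(1))
s=r.read_state();print(s['time_s'],s['position'])
E
```

```text
h [433.3 171.9] [432.9 171.7  49.5]
e [597.9 173. ] [605.8 172.9  40.9]
k [528.6 172.3] [531.6 172.4 109.7]
post [519.7 246.5] [524.2 251.1  64. ]
[392.4 129.4]
[392.  214.5]
[634.2 130.9]
[634.3 215.3]
3.45 [525.82794629 171.99060714 191.80285369]
```

>>> apply_moves:
  rows:
    - [[-0.012, 0, 0.15], 0]
    - [[-0.012, 0, 0.3], 0]
    - [[-0.012, 0, 0.44], 0]
    - [[-0.012, 0, 0.44], 0]
    - [[-0.012, 0, 0.44], 0]

```text
time_s: 3.87
position: [529.5, 172.4, 106.0]
eef_rot: [0.0, 1.0, -0.0, -0.001]
wrist_force: [0.5, 0.1, 0.6]
width: 46.1
grip_force: 0.0
```

>>> apply_moves:
  rows:
    - [[0, 0, 0], 0]
    - [[0, 0, 0], 0]
    - [[0, 0, 0], 0]
    - [[0, 0, 0], 0]
    - [[0, 0, 0], 0]
    - [[0, 0, 0], 0]
  hand: 1
  newtons: 15

```text
time_s: 4.37
position: [530.3, 171.7, 106.8]
eef_rot: [0.001, 1.0, 0.0, 0.001]
wrist_force: [-1.8, -1.3, 6.5]
width: 17.9
grip_force: 15.0
```

>>> apply_moves:
  rows:
    - [[-0.035, 0.004, 0], 0]
    - [[-0.081, 0.016, 0], 0]
    - [[-0.15, 0.045, 0], 0]
    - [[-0.21, 0.087, 0], 0]
    - [[-0.264, 0.141, 0], 0]
    - [[-0.304, 0.204, 0], 0]
    - [[-0.331, 0.273, 0], 0]
    - [[-0.343, 0.33, 0], 0]
    - [[-0.345, 0.366, 0], 0]
    - [[-0.345, 0.385, 0], 0]

```text
time_s: 5.2
position: [610.2, 245.3, 107.6]
eef_rot: [0.002, 1.0, -0.0, 0.011]
wrist_force: [25.5, -4.6, -10.7]
width: 13.7
grip_force: 19.7
```

>>> apply_moves:
  rows:
    - [[0, 0, 0], 0]
    - [[0, 0, 0], 0]
    - [[0, 0, 0], 0]

```text
time_s: 5.45
position: [610.2, 246.2, 107.7]
eef_rot: [0.003, 1.0, 0.001, 0.012]
wrist_force: [24.9, -0.6, -12.4]
width: 13.4
grip_force: 19.8
```

>>> apply_moves:
  rows:
    - [[0, 0, 0], 0]
    - [[0, 0, 0], 0]
    - [[0, 0, -0.1], 0]
    - [[0, 0, -0.4], 0]
    - [[0, 0, -0.6], 0]
    - [[0, 0, -0.6], 0]
    - [[0, 0, -0.6], 0]
  hand: 0

```text
time_s: 6.03
position: [600.8, 250.0, 231.3]
eef_rot: [0.001, 1.0, 0.002, 0.004]
wrist_force: [0.4, 0.5, -0.6]
width: 45.6
grip_force: 0.0
```

```bash
python3 - <<'E'
from h import *
s=r.read_state(); print(s['time_s'],s['position'],s['eef_rot'],s['width'],s['wrist_force'])
k,im=snap('wrist','pics/w3.png'); np.savez('w3.npz',T=k[1])
cv2.imwrite('pics/w3b.png',cv2.resize(im,(800,600),interpolation=cv2.INTER_CUBIC)[:,:,::-1])
print(proj(*k,(598,248,120))*1.5625, proj(*k,(523,247.5,74))*1.5625)
E
```

```text
6.0333 [600.81930398 250.0407142  231.25711287] [7.13581696e-04 9.99990015e-01 2.20340327e-03 3.82164662e-03] 45.601859093169985 [ 0.36638193  0.52206758 -0.62723069]
[395.1345901  293.84128565] [394.05717127 152.47220638]
```

View pics/w3b.png

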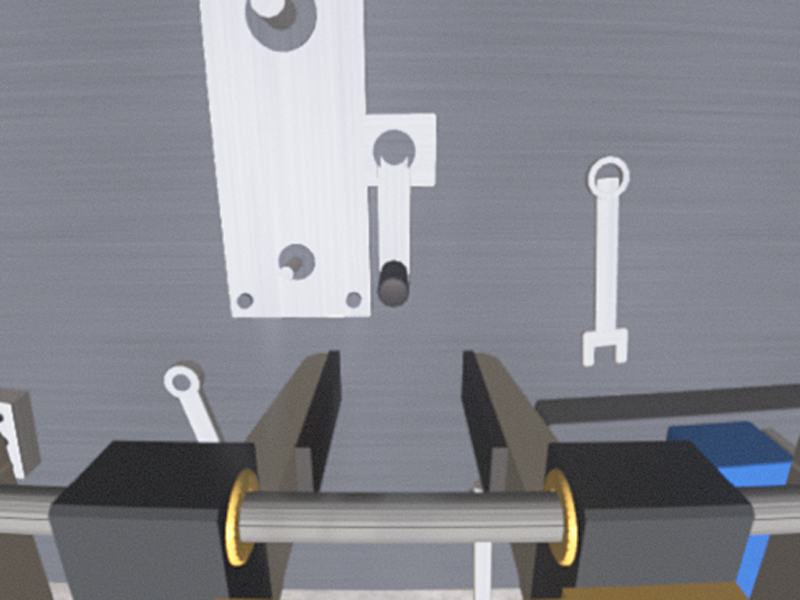

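The clamp arm lies along the plate, with the knob at (394,292) against a predicted (395,294) for 1.57 rad. It is clear, so next I go over the rocker.

>>> apply_moves:
  rows:
    - [[0.04, -0.2, 0], 0]
    - [[0.2, -1, -0.1], 0.054]
    - [[0.2, -1, -0.1], 0.054]
    - [[0.2, -1, -0.1], 0.054]
    - [[0.2, -1, -0.1], 0.054]
    - [[0.2, -1, -0.1], 0.054]
  hand: -0.1

```text
time_s: 6.58
position: [556.4, 39.5, 245.0]
eef_rot: [0.091, 0.996, -0.002, -0.001]
wrist_force: [-0.9, -0.3, -0.6]
width: 50.4
grip_force: 0.0
```

```bash
cat > go.py <<'E'
from h import *; import sys
# go.py X Y Z yaw_of_tool_y_deg
X,Y,Z,a=map(float,sys.argv[1:]); s=r.read_state(); M=R.from_quat(s['eef_rot']).as_matrix()
d=M.T@(np.array([X,Y,Z])-s['position'])/200
cur=np.degrees(np.arctan2(M[1,1],M[0,1])); t=-((a-cur+90)%180-90)/180
print(s['time_s'],s['position'].__repr__(),'yaw',cur.round(2),'shift',d.round(4),'turn',round(t,4))
E
python3 go.py 522 -140 250 70.5
```

```text
6.5833 array([556.35288615,  39.45991206, 244.99928098]) yaw 79.53 shift [ 0.006  -0.9137 -0.0209] turn 0.0502
```

>>> apply_moves:
  rows:
    - [[0, -0.2, 0], 0.02]
    - [[0, -0.9, -0.1], 0.05]
    - [[0, -0.9, -0.1], 0.05]
    - [[0, -0.9, -0.1], 0.05]
    - [[0, -0.9, -0.1], 0.05]
    - [[0, -0.9, -0.1], 0.05]
    - [[0, -0.9, -0.1], 0.05]
    - [[0, -0.9, -0.1], 0.05]

```text
time_s: 7.25
position: [527.4, -126.6, 264.3]
eef_rot: [0.163, 0.987, 0.0, -0.001]
wrist_force: [-0.1, -0.1, 0.1]
width: 50.6
grip_force: 0.0
```

```bash
python3 - <<'E'
from h import *
s=r.read_state(); print(s['time_s'],s['position'],s['width'])
k,im=snap('wrist','pics/w4.png'); np.savez('w4.npz',T=k[1])
cv2.imwrite('pics/w4b.png',cv2.resize(im,(800,600),interpolation=cv2.INTER_CUBIC)[:,:,::-1])
E
```

```text
7.25 [ 527.4354174  -126.61282262  264.26629841] 50.61346559012982
```

View pics/w4b.png

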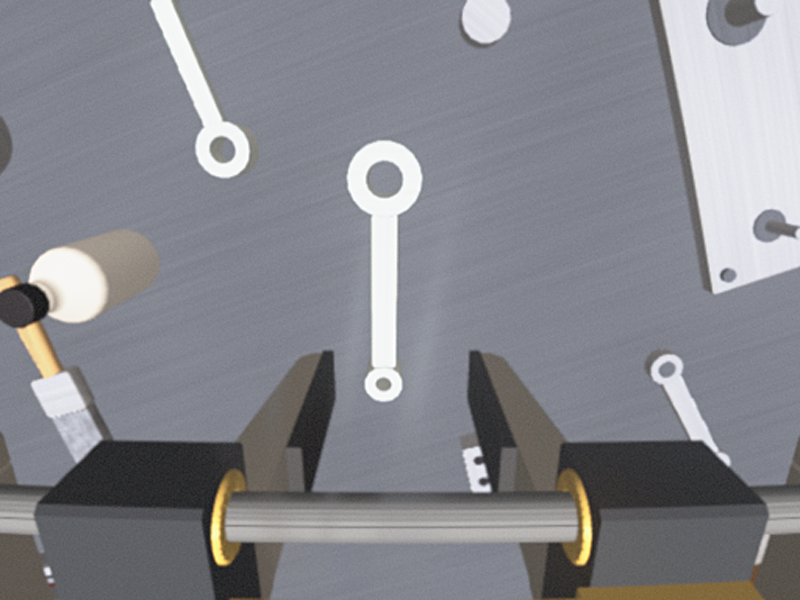

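The rocker's hub top is at (385,178) and its eye top at (383,383), with the bar nearly parallel to tool x.

```bash
python3 - <<'E'
from h import *
W=(r.camera_info('wrist'),np.load('w4.npz')['T']);T=cam('top');S=cam('scene')
f=lambda p:np.array(p)/1.5625
h=atz(*W,f((384.7,178)),40);e=atz(*W,f((383,383)),36)
print(h,e,np.linalg.norm((e-h)[:2]))
for n,w,t,s in (('h',(384.7,178),(489,268),(291,189)),('e',(383,383),(536,143),(147,209))):
    print(n,tri([(*W,f(w)),(*T,np.array(t)/2.964+110),(*S,np.array(s)/2.667+[150,110])]).round(1))
d=(e-h)[:2];d/=np.linalg.norm(d);a=np.degrees(np.arctan2(d[1],d[0]))
g=(h+(e-h)*60/170)[:2];print(g,a+90)
import subprocess;print(subprocess.run(['python3','go.py',*map(str,[*g,23,a+90])],capture_output=True,text=True).stdout)
E
```

```text
[ 466.06430695 -117.17947724   40.        ] [ 625.771864   -174.59550309   36.        ] 169.71477190540773
h [ 465.3 -119.    38. ]
e [ 626.5 -176.4   30.9]
[ 522.43168003 -137.44395695] 70.22612054103536
7.3 array([ 527.62950574, -126.35966925,  264.44905106]) yaw 71.34 shift [ 0.0042 -0.0612  1.2072] turn 0.0062
```

>>> apply_moves:
  rows:
    - [[0.004, -0.06, 0.2], 0.006]
    - [[0.004, -0.061, 0.4], 0.006]
    - [[0.004, -0.061, 0.6], 0.006]
    - [[0.004, -0.061, 0.75], 0.006]
    - [[0.004, -0.061, 0.75], 0.006]
    - [[0.004, -0.061, 0.75], 0.006]

```text
time_s: 7.8
position: [522.3, -138.3, 114.3]
eef_rot: [0.172, 0.985, 0.0, -0.002]
wrist_force: [-0.1, 0.0, 0.6]
width: 50.4
grip_force: 0.0
```

```bash
python3 - <<'E'
from h import *
k,im=snap('wrist','pics/w5.png'); np.savez('w5.npz',T=k[1])
cv2.imwrite('pics/w5b.png',cv2.resize(im,(800,600),interpolation=cv2.INTER_CUBIC)[:,:,::-1])
E
python3 go.py 522.4 -137.4 23 70.2
```

```text
7.85 array([ 523.72897495, -138.936181  ,  116.09116812]) yaw 70.2 shift [0.0088 0.0049 0.4655] turn -0.0
```

View pics/w5b.png

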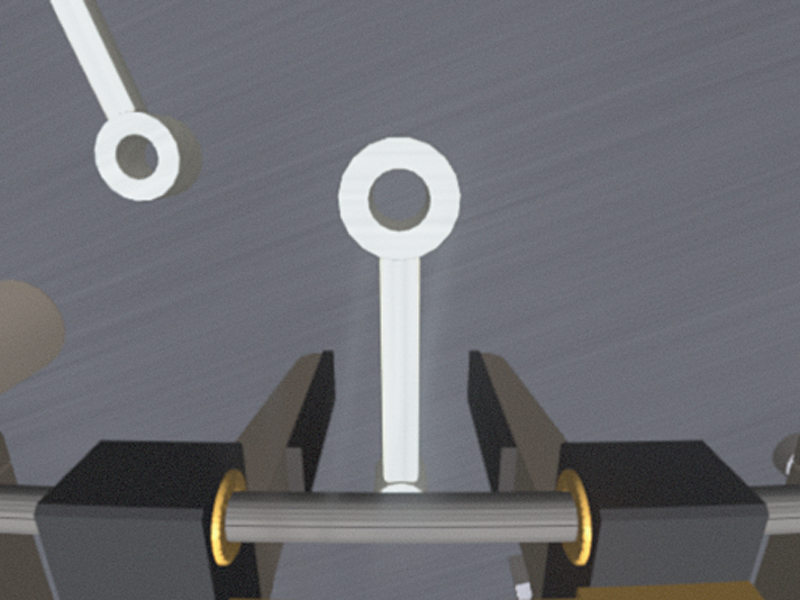

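The bar sits midway between the jaws, at column 400 with the jaw centre at 401. The hub is at (400,198), so I descend and grip.

>>> apply_moves:
  rows:
    - [[0.006, 0.003, 0.15], 0]
    - [[0.006, 0.003, 0.3], 0]
    - [[0.006, 0.003, 0.4], 0]
    - [[0.006, 0.003, 0.455], 0]
    - [[0.006, 0.003, 0.455], 0]
    - [[0.006, 0.003, 0.455], 0]

```text
time_s: 8.35
position: [523.5, -139.1, 26.1]
eef_rot: [0.173, 0.985, 0.0, 0.001]
wrist_force: [0.8, 0.1, -0.2]
width: 50.6
grip_force: 0.0
```

```bash
python3 - <<'E'
from h import *
W=(r.camera_info('wrist'),np.load('w5.npz')['T']); h=atz(*W,np.array((400,198))/1.5625,40)[:2]
a=np.radians(-19.8); print(h, h+60*np.array([np.cos(a),np.sin(a)]))
s=r.read_state(); print(s['position'],s['wrist_force'])
E
```

```text
[ 465.90780028 -117.46299685] [ 522.36064642 -137.78727206]
[ 523.46906557 -139.05541767   26.08391664] [ 0.75493552  0.09403711 -0.1874634 ]
```

Within 2 mm. Grip at 45 N.

>>> apply_moves:
  rows:
    - [[0, 0, 0], 0]
    - [[0, 0, 0], 0]
    - [[0, 0, 0], 0]
    - [[0, 0, 0], 0]
    - [[0, 0, 0], 0]
    - [[0, 0, 0], 0]
    - [[0, 0, 0], 0]
  hand: 1
  newtons: 45

```text
time_s: 8.93
position: [522.5, -139.1, 25.2]
eef_rot: [0.173, 0.985, 0.0, 0.0]
wrist_force: [-1.1, -0.4, 6.2]
width: 19.8
grip_force: 45.0
```

>>> apply_moves:
  rows:
    - [[0, 0, -0.03], 0]
    - [[0, 0, -0.08], 0]
    - [[0, 0, -0.14], 0]
    - [[0, 0, -0.2], 0]
    - [[0, 0, -0.26], 0]
    - [[0, 0, -0.3], 0]
    - [[0, 0, -0.3], 0]
    - [[0, 0, -0.3], 0]
    - [[0, 0, -0.3], 0]

```text
time_s: 9.68
position: [521.7, -138.8, 84.4]
eef_rot: [0.173, 0.985, 0.0, -0.0]
wrist_force: [0.3, 0.2, -6.4]
width: 19.5
grip_force: 45.0
```

```bash
python3 - <<'E'
from h import *
s=r.read_state(); print(s['wrist_force'],s['torque'],s['width'])
E
python3 go.py 493 172 200 90
```

```text
[ 0.34391647  0.2278354  -6.3531666 ] [ 0.03337516 -0.00630072  0.03941621] 19.46088774589009
9.6833 array([ 521.74705294, -138.76869135,   84.40328583]) yaw 70.1 shift [ 0.6644  1.4122 -0.5775] turn -0.1106
```

>>> apply_moves:
  rows:
    - [[0, 0, -0.06], 0]
    - [[0, 0, -0.16], 0]
    - [[0.02, 0.05, -0.28], -0.01]
    - [[0.06, 0.12, -0.4], -0.02]
    - [[0.11, 0.22, -0.5], -0.03]
    - [[0.17, 0.34, -0.55], -0.045]
    - [[0.23, 0.46, -0.57], -0.06]
    - [[0.28, 0.57, -0.57], -0.07]
    - [[0.31, 0.65, -0.57], -0.08]
    - [[0.33, 0.7, -0.57], -0.085]

```text
time_s: 10.52
position: [507.4, 17.3, 198.7]
eef_rot: [0.038, 0.999, 0.0, -0.0]
wrist_force: [-0.3, -0.8, -5.2]
width: 19.8
grip_force: 45.0
```

```bash
python3 go.py 493 172 200 90
```

```text
10.5167 array([507.35971578,  17.31215233, 198.73271396]) yaw 85.62 shift [ 0.1306  0.7657 -0.0059] turn -0.0243
```

>>> apply_moves:
  rows:
    - [[0.02, 0.08, 0], -0.006]
    - [[0.04, 0.2, 0], -0.012]
    - [[0.06, 0.34, 0], -0.018]
    - [[0.09, 0.48, 0], -0.024]
    - [[0.11, 0.6, 0], -0.024]
    - [[0.125, 0.7, 0], -0.024]
    - [[0.13, 0.75, 0], -0.024]
    - [[0.13, 0.765, 0], -0.024]
    - [[0.13, 0.765, 0], -0.024]
    - [[0.13, 0.765, 0], -0.024]

```text
time_s: 11.35
position: [494.4, 167.9, 198.3]
eef_rot: [0.004, 1.0, -0.001, -0.0]
wrist_force: [1.2, -0.2, -6.6]
width: 19.5
grip_force: 45.0
```

```bash
python3 - <<'E'
from h import *
s=r.read_state(); print(s['time_s'],s['position'],s['eef_rot'])
k,im=snap('wrist','pics/w6.png'); np.savez('w6.npz',T=k[1])
cv2.imwrite('pics/w6b.png',cv2.resize(im,(800,600),interpolation=cv2.INTER_CUBIC)[:,:,::-1])
E
```

```text
11.35 [494.37407658 167.90966539 198.34746423] [ 3.53315217e-03  9.99993520e-01 -6.70466994e-04 -1.63018889e-04]
```

View pics/w6b.png

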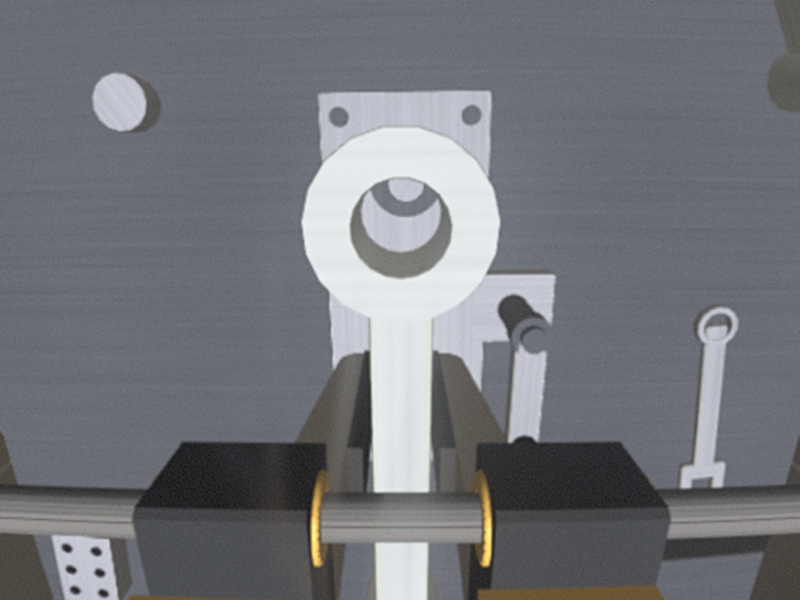

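The hub top is at (400,223). The thick pin shows in the bore at about column 406, and the plate holes are at (339,117) and (471,115).

```bash
python3 - <<'E'
from h import *
W=(r.camera_info('wrist'),np.load('w6.npz')['T'])
f=lambda p:np.array(p)/1.5625
print('hub',atz(*W,f((400.5,223)),198.3-25+40), 'bar mid far', atz(*W,f((401.5,320)),207),atz(*W,f((402,590)),207))
print('holes',atz(*W,f((339,117)),18),atz(*W,f((471,115)),18),'pin bottom edge',atz(*W,f((406,200)),55))
for q in ((433.3,171.9,55),(444.3,171.9,55)): print(proj(*W,q)*1.5625)
E
python3 go.py 493 172.3 160 90.3
```

```text
hub [433.29480655 168.66749795 213.3       ] bar mid far [463.90611739 168.74428324 207.        ] [571.96184555 168.19249025 207.        ]
holes [393.11987625 129.74724543  18.        ] [392.49235194 213.89366024  18.        ] pin bottom edge [442.39405799 171.84117089  55.        ]
[406.02993314 184.31221491]
[406.11406172 203.2556421 ]
11.4 array([494.39722164, 167.71536991, 198.41044835]) yaw 89.56 shift [0.0071 0.0231 0.192 ] turn -0.0041
```

>>> apply_moves:
  rows:
    - [[0, 0.006, 0], -0.002]
    - [[0, 0.012, 0.03], -0.004]
    - [[0, 0.02, 0.08], -0.004]
    - [[0, 0.02, 0.15], -0.004]
    - [[0, 0.02, 0.22], -0.004]
    - [[0, 0.02, 0.29], -0.004]
    - [[0, 0.02, 0.35], -0.004]
    - [[0, 0.02, 0.38], -0.004]
    - [[0, 0.02, 0.39], -0.004]
    - [[0, 0.02, 0.39], -0.004]

```text
time_s: 12.23
position: [493.8, 173.5, 119.9]
eef_rot: [-0.004, 1.0, -0.0, -0.001]
wrist_force: [-1.1, -0.4, -5.1]
width: 19.7
grip_force: 45.0
```

>>> apply_moves:
  rows:
    - [[0, 0, 0], 0]
    - [[0, 0, 0], 0]
    - [[0, 0, 0], 0]
    - [[0, 0, 0], 0]
    - [[0, 0, 0], 0]
    - [[0, 0, 0], 0]

```text
time_s: 12.73
position: [494.2, 173.8, 120.8]
eef_rot: [-0.004, 1.0, 0.0, 0.0]
wrist_force: [-0.4, 0.7, -4.9]
width: 19.7
grip_force: 45.0
```

```bash
python3 - <<'E'
from h import *
s=r.read_state(); print(s['time_s'],s['position'],s['eef_rot'],s['wrist_force'])
k,im=snap('wrist','pics/w7.png'); np.savez('w7.npz',T=k[1])
_,a=snap('scene','pics/s7.png')
w=cv2.resize(im,(400,300),interpolation=cv2.INTER_AREA)
b=cv2.resize(a[180:320,215:385],(400,329),interpolation=cv2.INTER_CUBIC)[:300]
cv2.imwrite('pics/c7.png',np.hstack([cv2.resize(im[0:300,112:400],(400,417)),cv2.resize(a[180:320,218:352],(400,417),interpolation=cv2.INTER_CUBIC)])[:,:,::-1])
E
```

```text
12.7333 [494.21495502 173.77835445 120.84484352] [-3.77706314e-03  9.99992832e-01  1.14709834e-04  2.36938997e-04] [-0.37397955  0.74884483 -4.87793473]
```

View pics/c7.png

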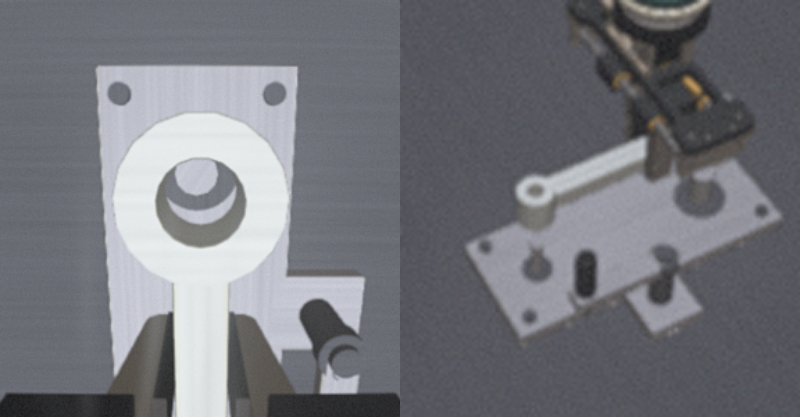

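The left half shows the hub top at (201,198) with the thick pin top at (196,177) inside its bore. The right half, from the scene camera, shows the eye top at (136,188) of its own crop, hanging above the thin pin.

```bash
python3 - <<'E'
from h import *
W=(r.camera_info('wrist'),np.load('w7.npz')['T']);S=cam('scene')
f=lambda p:np.array(p)/1.389+[112,0]
print('hub',atz(*W,f((201,198)),136),'pin',atz(*W,f((196,177)),55),'holes',atz(*W,f((119,94)),18),atz(*W,f((274,94)),18))
print('bar',atz(*W,f((200.5,284)),130),atz(*W,f((201,410)),130))
e=(218+136/2.985,180+188/2.979);print('eye',atz(*S,e,132),'wristeye-bias ref epin',atz(*S,np.array((303,407))/2.667+[150,110],55))
E
```

```text
hub [433.01359849 173.77010361 136.        ] pin [434.36866463 171.55624119  55.        ] holes [393.10054986 128.94244926  18.        ] [392.50859387 213.73115405  18.        ]
bar [463.38376094 173.84186585 130.        ] [513.9841505  174.39285128 130.        ]
eye [605.15682936 177.01505845 132.        ] wristeye-bias ref epin [605.96475474 177.7582208   55.        ]
```

>>> apply_moves:
  rows:
    - [[-0.002, -0.005, 0], 0]
    - [[-0.003, -0.01, 0], 0]
    - [[-0.003, -0.01, 0], 0]
    - [[-0.003, -0.01, 0], 0]
    - [[-0.003, -0.01, 0], 0]
    - [[-0.003, -0.01, 0], 0]
    - [[-0.003, -0.01, 0], 0]
    - [[-0.003, -0.01, 0], 0]
    - [[-0.003, -0.01, 0], 0]
    - [[-0.003, -0.01, 0], 0]

```text
time_s: 13.67
position: [494.7, 171.7, 120.6]
eef_rot: [-0.004, 1.0, 0.0, 0.0]
wrist_force: [-0.7, -1.0, -5.9]
width: 19.6
grip_force: 45.0
```

```bash
python3 - <<'E'
from h import *
s=r.read_state(); print(s['position'],s['dq'],s['wrist_force'],s['torque'])
print(r.hand_in())
E
```

```text
[494.71655889 171.74932685 120.5877307 ] [ 2.33778993e-04 -8.39702471e-04  5.63986860e-04  8.80341613e-04
  8.31199464e-04 -5.91441832e-04 -6.48039531e-05] [-0.68861422 -0.97034014 -5.85273055] [-0.04891608 -0.01649235 -0.00313733]
the job is handed in; nothing more can be done
None
```

I handed the job in at about 13.7 s, and no verdict was returned: the clamp is swung clear at about 1.57 rad, and the rocker is held still and level about 4 cm above the pins, lined up to within an estimated 2–3 mm.

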